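# Level a speaker stand so that it stops rocking

### The arm

A 7-joint arm with a two-finger parallel gripper is mounted at the origin on the work surface. World frame = base frame: x ahead of the robot, y to its left, z up, the work surface at z = 0. Lengths are in mm, angles in rad, forces in N, time in s.
With the tool pointing down it reaches from about 400 to 875 mm from the base axis. Payload 6.5 kg.
Tool frame: the origin (TCP) lies midway between the tips of the shut fingers; the grasp point (between the pads) lies 19 mm behind it; z points along the fingers, y is the line along which they close (so a half turn about z gives the same grasp; the last joint's range is limited). The gripper opens to 85 mm and grips with 20 to 120 N. Pads are 22 mm wide; open, the fingers measure 114 mm over their backs; the gripper's body (76 mm by 85 mm) begins 54 mm behind the grasp point. The pads swing forward as they close: fully open they stand 13 mm farther back than shut.
Start: joints at [-1.409, 0.536, -0.004, 1.538, 0.003, 1.067, -0.071], TCP at [146.788, 633.201, 231.29] pointing down, gripper open.
Joint ranges: [-2.7, 2.7], [-0.37, 2.16], [-1.27, 1.26], [0.24, 2.4], [-1.31, 4.45], [0.19, 1.91], [-2.76, 2.76]. Speed limits (rad/s): [2.39, 2.39, 3.14, 3.14, 3.14, 3.14, 3.14].

### API

Orientations are given as a unit quaternion [x, y, z, w].
In Python, from cell import bot, viewer, spotter gives the robot as it stands.
- The arm moves only by the tool send_rows, never from a script. Its argument "targets" is a list of rows, each a list of 7 numbers: the shift along the tool's x, y, z in m, then the turn, a rotation vector about the tool's x, y, z in degrees, then the finger opening in m, from 0 to 0.0854. A call has 1 to 8 rows; each row shifts and turns the commanded pose from where the row before left it, along the tool's axes as they then stand; what a row does not reach is not made up. A row lasts 1/10 s, in which the tool goes at most 50 mm and 8.59 degrees, less where a joint would pass 70% of its speed; a pose out of reach is approached as far as the arm can. A call with a gripper value outside its range is refused whole. The fingers move at their own pace and stop on an object; the grip force is fixed at half the most. Time passes only in rows, so rows that do not move let the fingers close. It gives the time, the measured TCP pose, the force, the opening and the grip force at its end, in the units of the state.
- bot.observe(): the state, without advancing time (a new reading comes with each control period).
- viewer.get_image(name): name is "side" or "top" or "wrist"; returns the picture (400x640x3 uint8, red, green, blue); there is no depth.
- viewer.camera_model(name): a dict with "vertical_fov" (degrees; the focal length in pixels is half the picture's height over the tangent of half this angle, whatever the lens; pixels are square), "cx", "cy" (the principal point, pixels), "position" and "attitude" of the camera in the world. Camera axes: x right, y up, looking along -z (the intrinsics and any distortion apply to the point x, -y, -z); pixel columns grow to the right and rows downward; lengths in mm; the calibration is good to about 2 mm. A picture is of the moment at which its call begins: read the wrist's pose just before it. camera_model takes no time and is no camera call; for the wrist camera it gives the pose at the moment of the call.
- bot.hand_in(): hands the job in; it is judged then, once.
Trained networks look in the newest picture that a camera, given by its name, has taken for a name from the list of things; names that differ only in an ending like _2 or _b are one class to them, and where a whole thing is asked for, a point or a joint stands for the part that bears it (a point fixed in the world has none). Each returns a list of dicts, best first, with "score" (0 to 1); they miss things now and then, are a little off and sometimes report something else, mostly with a low value. They report only what shows in the picture. A call takes as long as a camera call.
- spotter.search_frame(label, camera): "pixel" ([row, column] in pixels, amid what is visible of it).
- spotter.trace(label, camera): "region" (400x640 bool, what is visible of it) and "pixel" ([row, column] in pixels, amid what is visible of it).
- spotter.place_of(label, camera): "pixel" ([row, column] in pixels: a listed point, or the origin of a listed thing).
The state is a dict: "clock": time; "joints": joint angles; "joint_velocities": joint speeds; "effort": joint torques, N m; "tcp_pos": TCP position; "orientation": TCP orientation; "contact_force": force on the tool from outside, world axes, zero at the start; "wrist_torque": the same for the moment, N m; "width": opening from 0.0 (shut) to 1.0 (fully open); "grip_force": force on a finger pad.
Only numpy, scipy, OpenCV 4.12 (cv2) and the standard library are available. Lean on these libraries where they do the work, as an engineer would, in place of code of your own. Each camera call takes 0.05 s, during which the arm holds its last target. There are 200 camera calls.

### The job

The small speaker rocks on the desk because the two front levelling screws of its stand have been wound up. Turn both front knobs to wind the screws down until the speaker stands level (to about half a degree, at most 0.6) and all four rubber feet carry a fair share of its weight, so that it no longer rocks. Work gently: do not press a foot hard into the desk, do not shove the stand out of its place, and leave the other things on the desk alone.

Things in the scene. Friction and masses are not known exactly. Their poses are not given: they have to be found in the camera images.
- stand: Speaker (wooden box 200 deep, 160 wide, 110 mm high, top about 144 mm up) bolted on a stand of two flat steel bars, 36 x 370 x 6 mm, across under its front and rear; about 2.7 kg together. x points to the rear, y left (seen from the front), z up. Origin between the four feet, at desk height when level. Feet at x = -90 (front, facing the robot) and +90 (rear), y = +-165 mm. Bar tops at z = 34 mm.
- grip_fl (a point): Round black fluted knob of the left (y = +165 mm) front levelling screw, 36 mm across and 20 mm high, steel boss and arrow mark on top; this point is on its axis, half-way up. Turn it clockwise (seen from above) to drive the screw and its foot down: 8 mm per turn, the knob sinking with them; once the foot bears, the knob stays at its height and the bar end rises instead. Needs 0.04 N m; does not run back by itself.
- grip_fr (a point): Round black fluted knob of the right (y = -165 mm) front levelling screw, 36 mm across and 20 mm high, steel boss and arrow mark on top; this point is on its axis, half-way up. Turn it clockwise (seen from above) to drive the screw and its foot down: 8 mm per turn, the knob sinking with them; once the foot bears, the knob stays at its height and the bar end rises instead. Needs 0.04 N m; does not run back by itself.
- foot_fl: Rubber foot of the left front screw, on its knob's axis, 32 mm across; it does not turn with the knob. Origin in the middle of its flat underside, 64 mm below the knob's middle. Wound up, it may hang clear of the desk. The rubber gives 0.06 mm per N. From first touch of the last foot that bears, each mm that the bar end rises (about 1 rad of turn) puts 6 N on it; a fair share for a front foot is 5 N.
- foot_fr: Rubber foot of the right front screw, on its knob's axis, 32 mm across; it does not turn with the knob. Origin in the middle of its flat underside, 64 mm below the knob's middle. Wound up, it may hang clear of the desk. The rubber gives 0.06 mm per N. From first touch of the last foot that bears, each mm that the bar end rises (about 1 rad of turn) puts 6 N on it; a fair share for a front foot is 5 N.
- foot_rl: Left rear foot, set from below and locked with a nut, not to be turned; a fair share for it is 8 N. Origin on the bar's upper face on the foot's axis; the rubber underside is 34 mm lower, but up to 1.1 mm more or less, as it was set by eye and cannot be read from this point. Rubber 32 mm across, gives 0.06 mm per N.
- foot_rr: Right rear foot, set from below and locked with a nut, not to be turned; a fair share for it is 8 N. Origin on the bar's upper face on the foot's axis; the rubber underside is 34 mm lower, but up to 1.1 mm more or less, as it was set by eye and cannot be read from this point. Rubber 32 mm across, gives 0.06 mm per N.
- mouse: Black computer mouse, 100 x 58 x 34 mm, lying to the right of the stand; leave alone. Origin under its middle.
- tape_dispenser: Grey desk tape dispenser with a white roll, 140 x 50 x 78 mm, to the left of the stand; leave alone. Origin under its middle.
- stapler: Black and steel stapler, 130 x 34 x 35 mm, lying to the right of the stand, farther off; leave alone. Origin under its middle.

How it is judged (in metres and radians):
At the end, for the whole second after the job is handed in: Each of the four feet presses on the desk with more than 2.5 N, the stand is level to within 0.0105 rad (0.6 degrees) and at rest (contact force between each of foot_fl, foot_fr, foot_rl, foot_rr and anything else above 2.5 N and angle between stand's own z axis and vertical below 0.0105 rad and linear speed of stand below 0.01 m/s and angular speed of stand below 0.03 rad/s); the robot touches nothing.
It fails at once if a foot is pressed on the desk with more than 25 N (contact force between any of foot_fl, foot_fr, foot_rl, foot_rr and anything else above 25 N).
It fails at once if the stand is shoved more than 20 mm from its place (distance of stand from where it was at the start of the episode above 0.02 m).
It fails at once if the mouse, tape dispenser or stapler is moved by more than 15 mm (distance of any of mouse, tape_dispenser, stapler from where it was at the start of the episode above 0.015 m).
It also fails if it takes over 72 s, if anything falls off the work surface, if the arm or the gripper's body presses on something with over 40 N, if the wrist force passes 120 N, or if a joint passes its speed limit or range.

## Working session

There is one attempt and no reset: what is moved stays moved. The work goes in short steps, Python scripts to look and compute and a tool call to move; the robot and the scene stay as the last step left them, time stands still between calls to the robot, and variables do not carry over. Pictures are saved under pics/ and viewed, at most 10 in all, crops included, and the job is handed in when it is done.

Besides the shell and the picture viewer there is one more tool, called after ">>>" by a JSON object that holds its "op" and its "data". send_rows: Moves the arm, as the interface text tells. Its arguments: {"type":"object","properties":{"targets":{"type":"array","items":{"type":"array","items":{"type":"number"}}}},"required":["targets"]}

```bash
ls; mkdir -p pics; python3 - <<'E'
from cell import bot,viewer,spotter
import cv2,numpy as np
print(bot.observe())
for c in("side","top"):
    im=viewer.get_image(c);cv2.imwrite(f"pics/{c}0.png",im[:,:,::-1]);print(c,viewer.camera_model(c))
    for l in["grip_fl","grip_fr","foot_fl","foot_fr","foot_rl","foot_rr","stand"]:
        print(l,[(np.round(d["pixel"],1),round(d["score"],2)) for d in spotter.place_of(l,c)])
E
```

```text
pics
{'clock': 0.0, 'joints': array([-1.4091874 ,  0.5371935 , -0.00442007,  1.53888473,  0.00261481,
        1.06730469, -0.07121626]), 'joint_velocities': array([-0.00012841, -0.00089263, -0.00054045, -0.00178928, -0.00146468,
       -0.00205167, -0.00089146]), 'effort': array([-6.91998848e-04, -5.83389723e+01,  1.04786463e+00, -2.59113747e+01,
        1.22153544e-02,  9.30326816e-03, -6.66693026e-06]), 'tcp_pos': array([146.68711997, 632.57115327, 230.39104153]), 'orientation': array([ 1.13634969e-01,  9.93522168e-01, -8.92027504e-04, -2.49701867e-05]), 'contact_force': array([-0.47112801, -0.10475772, -0.05324695]), 'wrist_torque': array([0.00125921, 0.01149471, 0.07451431]), 'grip_force': 0.0, 'width': 0.9989485240443295}
side {'vertical_fov': 55.099857111564326, 'cx': 322.6991345104153, 'cy': 205.7129405010674, 'position': array([400.02093637, 982.74879764, 619.29994318]), 'attitude': array([-0.05516847,  0.50763436,  0.85505171, -0.09027942])}
grip_fl [(array([230.4, 349.8]), 0.67)]
grip_fr [(array([241.7, 283.9]), 0.73), (array([174.2, 394. ]), 0.46)]
foot_fl [(array([249.2, 351.1]), 0.46)]
foot_fr []
foot_rl [(array([241.6, 284.6]), 0.55), (array([247.9, 351.4]), 0.34)]
foot_rr []
stand [(array([220.2, 317.2]), 0.57), (array([174.7, 392.4]), 0.53), (array([248.1, 350.6]), 0.4)]
top {'vertical_fov': 46.3327381542431, 'cx': 319.4820978665137, 'cy': 193.47702706105153, 'position': array([ 371.62928922,   20.45562469, 1605.89686195]), 'attitude': array([ 0.0416496 , -0.05490637, -0.70120956,  0.70961663])}
grip_fl [(array([215.9, 289.1]), 0.63), (array([243.1, 439.2]), 0.27)]
grip_fr [(array([193.1, 385. ]), 0.61)]
foot_fl []
foot_fr [(array([181.9, 325.7]), 0.43), (array([145.9, 366.4]), 0.21)]
foot_rl [(array([182.9, 445. ]), 0.59), (array([162.3, 272.7]), 0.38)]
foot_rr []
stand [(array([181.5, 324. ]), 0.83)]
```

View pics/side0.png

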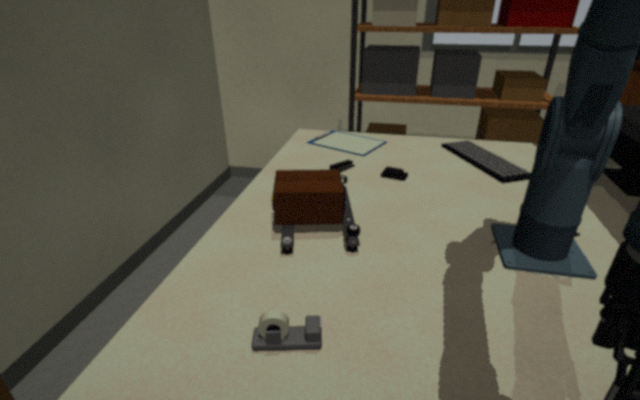

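View pics/top0.png

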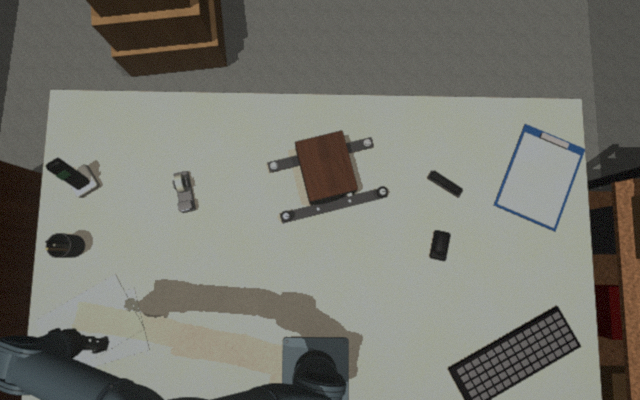

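```bash
cat > h.py <<'E'
from cell import bot,viewer,spotter
import numpy as np,cv2
from scipy.spatial.transform import Rotation as R
def ray(cm,p):
    f=200/np.tan(np.radians(cm["vertical_fov"])/2)
    d=np.array([(p[1]-cm["cx"])/f,-(p[0]-cm["cy"])/f,-1.])
    return np.array(cm["position"]),R.from_quat(cm["attitude"]).apply(d)
def atz(cm,p,z):
    o,d=ray(cm,p);return o+d*(z-o[2])/d[2]
def proj(cm,P):
    f=200/np.tan(np.radians(cm["vertical_fov"])/2)
    c=R.from_quat(cm["attitude"]).inv().apply(np.array(P)-cm["position"])
    return cm["cy"]+f*c[1]/c[2], cm["cx"]-f*c[0]/c[2]
def tool(P,s=None):
    "world point -> tool-frame shift in m"
    s=s or bot.observe()
    return R.from_quat(s["orientation"]).inv().apply(np.array(P)-s["tcp_pos"])/1000
E
python3 - <<'E'
from h import *
t=viewer.camera_model("top")
for n,p,z in[("fl",(216,286.5),72),("fr",(192,383),72),("rl",(165.5,272.5),34),("rr",(143,367.5),34),("mouse",(245,440),20),("tape",(190,183),30)]:
    print(n,atz(t,p,z).round(1))
fl=atz(t,(216,286.5),72);fr=atz(t,(192,383),72);print(np.linalg.norm(fl-fr))
for P in(fl,fr):print(proj(viewer.camera_model("side"),P))
v=(fl-fr)[:2];v/=np.linalg.norm(v);print("yaw of stand y axis",np.degrees(np.arctan2(v[1],v[0]))-90)
s=bot.observe();print(R.from_quat(s["orientation"]).as_matrix().round(3))
m=(fl+fr)/2;tgt=np.array([m[0]+20,m[1],330.]);print(m,tgt,tool(tgt))
w=viewer.camera_model("wrist");print(w,R.from_quat(w["attitude"]).as_matrix().round(2))
E
```

```text
fl [506.6 100.4  72. ]
fr [ 590.5 -218.3   72. ]
rl [682.3 153.6  34. ]
rr [ 766.1 -171.9   34. ]
mouse [ 419.  -418.8   20. ]
tape [594.3 454.6  30. ]
329.5741413806581
(np.float64(226.694086900535), np.float64(353.3011622932956))
(np.float64(176.65534751246423), np.float64(342.31395070662694))
yaw of stand y axis 14.751316365651519
[[-0.974  0.226  0.   ]
 [ 0.226  0.974  0.   ]
 [-0.     0.    -1.   ]]
[548.55578771 -58.97525974  72.        ] [568.55578771 -58.97525974 330.        ] [-0.56714371 -0.57906334 -0.0986919 ]
{'vertical_fov': 64.80928328324728, 'cx': 315.93090052116656, 'cy': 194.4455696738891, 'position': array([ 80.03400557, 648.66305756, 373.73785625]), 'attitude': array([-0.10657744, -0.0846058 ,  0.61614904,  0.77578571])} [[ 0.23 -0.94 -0.26]
 [ 0.97  0.22  0.06]
 [-0.   -0.27  0.96]]
```

>>> {"op": "send_rows", "data": {"targets": [[-0.0294,-0.0273,0.0019,0,0,0,0.0854],[-0.0294,-0.0273,0.0019,0,0,0,0.0854],[-0.0294,-0.0273,0.0019,0,0,0,0.0854],[-0.0294,-0.0273,0.0019,0,0,0,0.0854],[-0.0294,-0.0273,0.0019,0,0,0,0.0854],[-0.0294,-0.0273,0.0019,0,0,0,0.0854],[-0.0294,-0.0273,0.0019,0,0,0,0.0854],[-0.0294,-0.0273,0.0019,0,0,0,0.0854]]}}

```text
clock: 1.6
tcp_pos: [327.4, 366.0, 216.3]
orientation: [0.114, 0.994, 0.0, 0.0]
contact_force: [0.8, -0.4, 1.4]
width: 1.0
grip_force: 0.0
```

>>> {"op": "send_rows", "data": {"targets": [[-0.0294,-0.0273,0.0019,0,0,0,0.0854],[-0.0294,-0.0273,0.0019,0,0,0,0.0854],[-0.0294,-0.0273,0.0019,0,0,0,0.0854],[-0.0294,-0.0273,0.0019,0,0,0,0.0854],[-0.0294,-0.0273,0.0019,0,0,0,0.0854],[-0.0294,-0.0273,0.0019,0,0,0,0.0854],[-0.0294,-0.0273,0.0019,0,0,0,0.0854],[-0.0294,-0.0273,0.0019,0,0,0,0.0854]]}}

```text
clock: 2.4
tcp_pos: [507.3, 100.1, 201.1]
orientation: [0.113, 0.994, 0.0, 0.0]
contact_force: [0.5, 1.0, -0.2]
width: 1.006
grip_force: 0.0
```

```bash
python3 - <<'E'
from h import *
s=bot.observe();print(s["joints"].round(3),s["tcp_pos"],s["contact_force"],R.from_quat(s["orientation"]).as_matrix().round(3),s["clock"])
w=viewer.camera_model("wrist");im=viewer.get_image("wrist");cv2.imwrite("pics/w1.png",im[:,:,::-1])
for l in["grip_fl","foot_fl","foot_rl"]:
  for d in spotter.place_of(l,"wrist"): print(l,d["score"],d["pixel"],atz(w,d["pixel"],66).round(1))
print(w)
s=bot.observe();print(s["tcp_pos"],s["contact_force"],s["clock"])
E
```

```text
[-0.465  0.352  0.226  1.928 -0.102  0.871  1.156] [507.29479582 100.13682168 201.11666759] [ 0.52223529  1.00397846 -0.15668203] [[-0.974  0.226  0.001]
 [ 0.226  0.974  0.   ]
 [-0.001  0.    -1.   ]] 2.4
grip_fl 0.66 [181.2, 323.3] [505.7 107.3  66. ]
foot_rl 0.77 [308.8, 391.7] [651.6 145.8  66. ]
{'vertical_fov': 64.80928328324728, 'cx': 315.93090052116656, 'cy': 194.4455696738891, 'position': array([440.4604417 , 115.52455305, 343.50824094]), 'attitude': array([-0.10664647, -0.08495894,  0.61617339,  0.77571829])}
[506.63906161 100.79927262 200.88464886] [-0.58992261  0.53059347 -0.45892222] 2.6
```

View pics/w1.png

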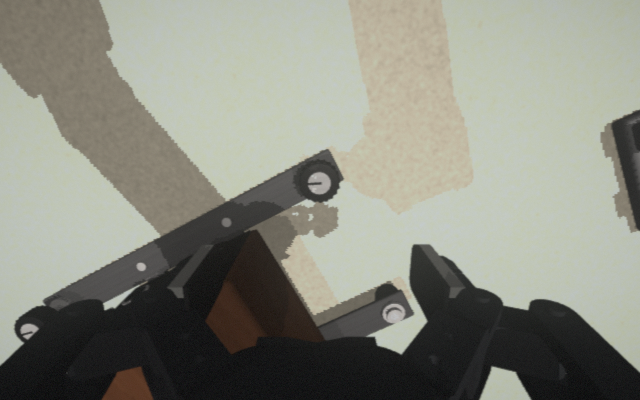

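```bash
python3 - <<'E'
from h import *
w=viewer.camera_model("wrist")
print(atz(w,(182.5,319),76),atz(w,(181,318),66),"rl",atz(w,(313,394),36))
print("fr",atz(w,(331,29),76))
ps=[]
for i in range(6):
    viewer.get_image("wrist"); s=bot.observe(); ps.append(np.r_[s["tcp_pos"],s["contact_force"]])
print(np.round(ps,2), s["clock"])
E
```

```text
[502.85272249 104.3530115   76.        ] [503.64432177 103.33757582  66.        ] rl [679.53999557 150.89928607  36.        ]
fr [ 585.44530145 -213.31736044   76.        ]
[[ 5.0610e+02  1.0208e+02  2.0086e+02 -1.3000e-01  1.0000e-01 -3.1000e-01]
 [ 5.0587e+02  1.0269e+02  2.0087e+02 -3.4000e-01  7.3000e-01  7.2000e-01]
 [ 5.0576e+02  1.0297e+02  2.0090e+02  5.7000e-01  5.9000e-01  4.3000e-01]
 [ 5.0579e+02  1.0297e+02  2.0094e+02 -1.6000e-01 -1.9000e-01  7.0000e-02]
 [ 5.0590e+02  1.0282e+02  2.0096e+02 -1.7000e-01 -1.4000e-01  5.9000e-01]
 [ 5.0597e+02  1.0261e+02  2.0097e+02  5.0000e-02 -7.0000e-02 -0.0000e+00]] 2.9
```

>>> {"op": "send_rows", "data": {"targets": [[0.0004,-0.0015,0.02,0,0,0,0],[0,0,0.02,0,0,0,0],[0,0,0.02,0,0,0,0],[0,0,0.02,0,0,0,0],[0,0,0.02,0,0,0,0],[0,0,0.01,0,0,0,0],[0,0,0,0,0,0,0],[0,0,0,0,0,0,0]]}}

```text
clock: 3.7
tcp_pos: [506.1, 100.4, 91.4]
orientation: [0.113, 0.994, 0.0, 0.0]
contact_force: [0.4, 0.3, 0.9]
width: -0.003
grip_force: 0.0
```

```bash
python3 - <<'E'
from h import *
w=viewer.camera_model("wrist");im=viewer.get_image("wrist");cv2.imwrite("pics/w2.png",im[:,:,::-1])
for l in["grip_fl"]:
  for d in spotter.place_of(l,"wrist"): print(l,d["score"],d["pixel"],atz(w,d["pixel"],66).round(1))
s=bot.observe();print(s["tcp_pos"],s["contact_force"],s["clock"],s["width"])
print("tip px",proj(w,s["tcp_pos"]),[proj(w,(505.4,101.2,z)) for z in (66,76)])
E
```

```text
grip_fl 0.85 [225.4, 320.7] [503.5 103.7  66. ]
[506.42212447 100.36697334  91.86449367] [1.05269347 0.12015354 0.03734057] 3.8 0.000539021107716746
tip px (np.float64(251.36792815586736), np.float64(316.228021219258)) [(np.float64(229.35677510589997), np.float64(317.1929919701507)), (np.float64(236.32933958413867), np.float64(317.2687808317108))]
```

View pics/w2.png

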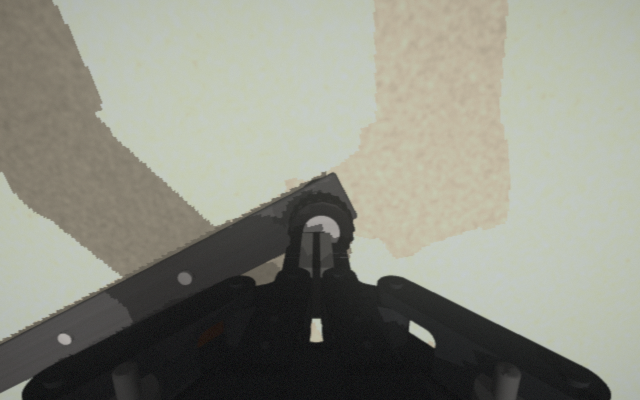

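>>> {"op": "send_rows", "data": {"targets": [[0.002,0.0016,0.002,0,0,0,0],[0,0,0.002,0,0,0,0],[0,0,0.002,0,0,0,0],[0,0,0.001,0,0,0,0],[0,0,0.001,0,0,0,0],[0,0,0.001,0,0,0,0]]}}

```text
clock: 4.4
tcp_pos: [504.1, 102.1, 81.8]
orientation: [0.114, 0.994, -0.0, 0.0]
contact_force: [-0.2, -0.3, 0.9]
width: -0.0
grip_force: 0.0
```

>>> {"op": "send_rows", "data": {"targets": [[0,0,0.001,0,0,0,0],[0,0,0.0005,0,0,0,0]]}}

```text
clock: 4.6
tcp_pos: [504.1, 102.1, 80.3]
orientation: [0.114, 0.994, -0.0, -0.0]
contact_force: [0.3, 0.4, -0.2]
width: 0.004
grip_force: 0.0
```

>>> {"op": "send_rows", "data": {"targets": [[0,0,0.0005,0,0,0,0],[0,0,0.0005,0,0,0,0]]}}

```text
clock: 4.8
tcp_pos: [504.1, 102.1, 79.4]
orientation: [0.114, 0.994, -0.0, 0.0]
contact_force: [-0.2, -0.3, 0.2]
width: 0.001
grip_force: 0.0
```

>>> {"op": "send_rows", "data": {"targets": [[0,0,0.0005,0,0,0,0],[0,0,0.0005,0,0,0,0]]}}

```text
clock: 5.0
tcp_pos: [504.1, 102.1, 78.4]
orientation: [0.114, 0.994, 0.0, 0.0]
contact_force: [0.2, 0.1, -0.2]
width: 0.001
grip_force: 0.0
```

>>> {"op": "send_rows", "data": {"targets": [[0,0,0.0005,0,0,0,0],[0,0,0,0,0,0,0]]}}

```text
clock: 5.2
tcp_pos: [504.1, 102.1, 77.9]
orientation: [0.114, 0.994, -0.0, -0.0]
contact_force: [0.2, -0.8, 0.5]
width: -0.003
grip_force: 0.0
```

>>> {"op": "send_rows", "data": {"targets": [[0,0,0.0005,0,0,0,0],[0,0,0,0,0,0,0]]}}

```text
clock: 5.4
tcp_pos: [504.1, 102.1, 77.4]
orientation: [0.114, 0.994, -0.0, -0.0]
contact_force: [-0.5, 0.1, -0.7]
width: -0.005
grip_force: 0.0
```

>>> {"op": "send_rows", "data": {"targets": [[0,0,0.0005,0,0,0,0],[0,0,0,0,0,0,0]]}}

```text
clock: 5.6
tcp_pos: [504.1, 102.1, 76.8]
orientation: [0.114, 0.994, -0.0, -0.0]
contact_force: [0.5, -0.0, -0.4]
width: 0.003
grip_force: 0.0
```

>>> {"op": "send_rows", "data": {"targets": [[0,0,0.0005,0,0,0,0],[0,0,0,0,0,0,0]]}}

```text
clock: 5.8
tcp_pos: [504.0, 102.1, 76.3]
orientation: [0.114, 0.994, -0.0, -0.0]
contact_force: [0.5, 0.2, -1.5]
width: 0.003
grip_force: 0.0
```

>>> {"op": "send_rows", "data": {"targets": [[0,0,0.0003,0,0,0,0],[0,0,0,0,0,0,0]]}}

```text
clock: 6.0
tcp_pos: [504.1, 102.1, 76.1]
orientation: [0.114, 0.994, -0.0, -0.0]
contact_force: [-0.2, 0.5, 0.2]
width: 0.0
grip_force: 0.0
```

>>> {"op": "send_rows", "data": {"targets": [[0,0,0.0003,0,0,0,0],[0,0,0,0,0,0,0]]}}

```text
clock: 6.2
tcp_pos: [504.1, 102.1, 75.8]
orientation: [0.114, 0.994, 0.0, 0.0]
contact_force: [-0.5, -0.5, 0.1]
width: 0.002
grip_force: 0.0
```

>>> {"op": "send_rows", "data": {"targets": [[0,0,0.0005,0,0,0,0],[0,0,0,0,0,0,0]]}}

```text
clock: 6.4
tcp_pos: [504.0, 102.1, 75.2]
orientation: [0.114, 0.994, -0.0, -0.0]
contact_force: [-0.6, 0.3, -0.1]
width: 0.001
grip_force: 0.0
```

>>> {"op": "send_rows", "data": {"targets": [[0,0,0.0005,0,0,0,0],[0,0,0,0,0,0,0]]}}

```text
clock: 6.6
tcp_pos: [504.1, 102.1, 74.7]
orientation: [0.114, 0.994, -0.0, -0.0]
contact_force: [-0.1, -0.3, 0.2]
width: -0.002
grip_force: 0.0
```

>>> {"op": "send_rows", "data": {"targets": [[0,0,0.0003,0,0,0,0],[0,0,0,0,0,0,0]]}}

```text
clock: 6.8
tcp_pos: [504.1, 102.1, 74.5]
orientation: [0.114, 0.994, -0.0, -0.0]
contact_force: [-0.1, -0.2, 0.1]
width: -0.001
grip_force: 0.0
```

>>> {"op": "send_rows", "data": {"targets": [[0,0,0.0003,0,0,0,0],[0,0,0,0,0,0,0]]}}

```text
clock: 7.0
tcp_pos: [504.1, 102.1, 74.2]
orientation: [0.114, 0.994, 0.0, 0.0]
contact_force: [1.2, -0.2, 1.2]
width: 0.002
grip_force: 0.0
```

>>> {"op": "send_rows", "data": {"targets": [[0,0,0.0003,0,0,0,0],[0,0,0,0,0,0,0]]}}

```text
clock: 7.2
tcp_pos: [504.1, 102.1, 73.9]
orientation: [0.114, 0.994, 0.0, 0.0]
contact_force: [0.5, -0.3, 0.2]
width: -0.002
grip_force: 0.1
```

>>> {"op": "send_rows", "data": {"targets": [[0,0,0.0003,0,0,0,0],[0,0,0,0,0,0,0]]}}

```text
clock: 7.4
tcp_pos: [504.2, 102.1, 73.7]
orientation: [0.114, 0.994, 0.0, 0.0]
contact_force: [-1.5, -0.6, 2.1]
width: -0.003
grip_force: 1.2
```

>>> {"op": "send_rows", "data": {"targets": [[0,0,0.0002,0,0,0,0],[0,0,0,0,0,0,0]]}}

```text
clock: 7.6
tcp_pos: [504.2, 102.1, 73.6]
orientation: [0.114, 0.994, 0.0, 0.0]
contact_force: [-2.1, -0.2, 5.0]
width: -0.0
grip_force: 2.3
```

>>> {"op": "send_rows", "data": {"targets": [[0,0,-0.05,0,0,0,0],[0,0,-0.05,0,0,0,0],[-0.0204,-0.0359,0,0,0,0,0],[-0.0204,-0.0359,0,0,0,0,0],[-0.0203,-0.0359,0,0,0,0,0],[-0.0203,-0.0359,0,0,0,0,0],[0,0,0.015,0,0,0,0],[0,0,0.01,0,0,0,0]]}}

```text
clock: 8.4
tcp_pos: [550.7, -57.5, 147.5]
orientation: [0.115, 0.993, -0.0, -0.0]
contact_force: [0.3, 0.3, -0.3]
width: -0.003
grip_force: 0.0
```

>>> {"op": "send_rows", "data": {"targets": [[0,0,0,0,0,0,0],[0,0,0,0,0,0,0],[0,0,0.001,0,0,0,0],[0,0,0.001,0,0,0,0],[0,0,0,0,0,0,0]]}}

```text
clock: 8.9
tcp_pos: [551.1, -55.8, 146.6]
orientation: [0.113, 0.994, 0.0, 0.0]
contact_force: [-0.4, 0.0, -0.2]
width: -0.001
grip_force: 0.0
```

>>> {"op": "send_rows", "data": {"targets": [[0,0,0.0005,0,0,0,0],[0,0,0.0005,0,0,0,0]]}}

```text
clock: 9.1
tcp_pos: [551.0, -56.1, 145.5]
orientation: [0.114, 0.994, 0.0, 0.0]
contact_force: [-1.1, 0.1, 0.5]
width: -0.001
grip_force: 0.0
```

>>> {"op": "send_rows", "data": {"targets": [[0,0,0.0005,0,0,0,0],[0,0,0,0,0,0,0]]}}

```text
clock: 9.3
tcp_pos: [550.9, -56.2, 144.8]
orientation: [0.114, 0.994, -0.0, -0.0]
contact_force: [-0.7, -0.1, 0.3]
width: -0.004
grip_force: 0.0
```

>>> {"op": "send_rows", "data": {"targets": [[0,0,0.0005,0,0,0,0],[0,0,0,0,0,0,0]]}}

```text
clock: 9.5
tcp_pos: [550.9, -56.2, 144.3]
orientation: [0.114, 0.994, -0.0, -0.0]
contact_force: [-0.1, -0.6, 0.0]
width: 0.0
grip_force: 0.0
```

>>> {"op": "send_rows", "data": {"targets": [[0,0,0.0005,0,0,0,0],[0,0,0,0,0,0,0]]}}

```text
clock: 9.7
tcp_pos: [550.9, -56.2, 143.8]
orientation: [0.114, 0.994, -0.0, -0.0]
contact_force: [0.2, 0.1, -0.2]
width: -0.004
grip_force: 0.0
```

>>> {"op": "send_rows", "data": {"targets": [[0,0,0.0005,0,0,0,0],[0,0,0,0,0,0,0]]}}

```text
clock: 9.9
tcp_pos: [550.9, -56.2, 143.3]
orientation: [0.114, 0.994, -0.0, -0.0]
contact_force: [0.2, -0.5, -0.1]
width: 0.003
grip_force: 0.0
```

>>> {"op": "send_rows", "data": {"targets": [[0,0,0.0005,0,0,0,0],[0,0,0,0,0,0,0]]}}

```text
clock: 10.1
tcp_pos: [551.0, -56.2, 142.9]
orientation: [0.114, 0.994, -0.0, -0.0]
contact_force: [-0.4, 0.5, -0.2]
width: 0.002
grip_force: 0.0
```

>>> {"op": "send_rows", "data": {"targets": [[0,0,0.0005,0,0,0,0],[0,0,0,0,0,0,0]]}}

```text
clock: 10.3
tcp_pos: [550.9, -56.2, 142.3]
orientation: [0.114, 0.994, -0.0, -0.0]
contact_force: [-0.4, -0.7, 0.9]
width: 0.002
grip_force: 0.0
```

>>> {"op": "send_rows", "data": {"targets": [[0,0,0.0005,0,0,0,0],[0,0,0,0,0,0,0]]}}

```text
clock: 10.5
tcp_pos: [551.0, -56.2, 141.8]
orientation: [0.114, 0.994, 0.0, -0.0]
contact_force: [-0.5, 0.2, 0.6]
width: -0.001
grip_force: 0.0
```

>>> {"op": "send_rows", "data": {"targets": [[0,0,0.0005,0,0,0,0],[0,0,0,0,0,0,0]]}}

```text
clock: 10.7
tcp_pos: [550.9, -56.2, 141.3]
orientation: [0.114, 0.994, -0.0, -0.0]
contact_force: [0.0, -0.1, -0.7]
width: 0.003
grip_force: 0.0
```

>>> {"op": "send_rows", "data": {"targets": [[0,0,0.0005,0,0,0,0],[0,0,0,0,0,0,0]]}}

```text
clock: 10.9
tcp_pos: [550.9, -56.2, 140.8]
orientation: [0.114, 0.994, -0.0, -0.0]
contact_force: [0.6, -1.5, 0.1]
width: -0.0
grip_force: 0.0
```

>>> {"op": "send_rows", "data": {"targets": [[0,0,0.0005,0,0,0,0],[0,0,0,0,0,0,0]]}}

```text
clock: 11.1
tcp_pos: [550.9, -56.2, 140.3]
orientation: [0.114, 0.994, -0.0, -0.0]
contact_force: [-0.4, -0.0, 0.3]
width: 0.002
grip_force: 0.0
```

>>> {"op": "send_rows", "data": {"targets": [[0,0,0.0005,0,0,0,0],[0,0,0,0,0,0,0]]}}

```text
clock: 11.3
tcp_pos: [550.9, -56.1, 139.9]
orientation: [0.114, 0.994, 0.0, -0.0]
contact_force: [0.6, 0.4, -0.5]
width: 0.003
grip_force: 0.0
```

>>> {"op": "send_rows", "data": {"targets": [[0,0,0.0005,0,0,0,0],[0,0,0,0,0,0,0]]}}

```text
clock: 11.5
tcp_pos: [550.9, -56.2, 139.3]
orientation: [0.114, 0.994, -0.0, -0.0]
contact_force: [0.5, -0.3, -0.1]
width: 0.001
grip_force: 0.0
```

>>> {"op": "send_rows", "data": {"targets": [[0,0,0.0005,0,0,0,0],[0,0,0,0,0,0,0]]}}

```text
clock: 11.7
tcp_pos: [550.9, -56.1, 138.8]
orientation: [0.114, 0.994, -0.0, -0.0]
contact_force: [-0.2, 0.9, -0.8]
width: 0.001
grip_force: 0.0
```

>>> {"op": "send_rows", "data": {"targets": [[0,0,0.0005,0,0,0,0],[0,0,0,0,0,0,0]]}}

```text
clock: 11.9
tcp_pos: [550.9, -56.2, 138.3]
orientation: [0.114, 0.994, -0.0, -0.0]
contact_force: [0.1, -0.1, 0.5]
width: 0.006
grip_force: 0.0
```

>>> {"op": "send_rows", "data": {"targets": [[0,0,0.0005,0,0,0,0],[0,0,0,0,0,0,0]]}}

```text
clock: 12.1
tcp_pos: [550.9, -56.1, 137.9]
orientation: [0.114, 0.994, 0.0, -0.0]
contact_force: [0.7, 0.4, 0.0]
width: 0.0
grip_force: 0.0
```

>>> {"op": "send_rows", "data": {"targets": [[0,0,0.0005,0,0,0,0],[0,0,0,0,0,0,0]]}}

```text
clock: 12.3
tcp_pos: [550.9, -56.1, 137.3]
orientation: [0.114, 0.994, 0.0, -0.0]
contact_force: [-0.3, -0.2, -0.1]
width: -0.001
grip_force: 0.0
```

>>> {"op": "send_rows", "data": {"targets": [[0,0,0.0005,0,0,0,0],[0,0,0,0,0,0,0]]}}

```text
clock: 12.5
tcp_pos: [550.9, -56.1, 136.8]
orientation: [0.114, 0.994, -0.0, -0.0]
contact_force: [-0.2, -0.3, 0.2]
width: 0.0
grip_force: 0.0
```

```bash
python3 - <<'E'
from h import *
im=viewer.get_image("wrist");cv2.imwrite("pics/w3.png",im[:,:,::-1])
t=viewer.camera_model("top")
for p in((131,296),(129,343),(204,309),(190,356)):print(atz(t,p,142).round(1))
E
```

```text
[775.1  71.7 142. ]
[784.1 -79.7 142. ]
[539.2  26.7 142. ]
[ 585.8 -121.7  142. ]
```

View pics/w3.png

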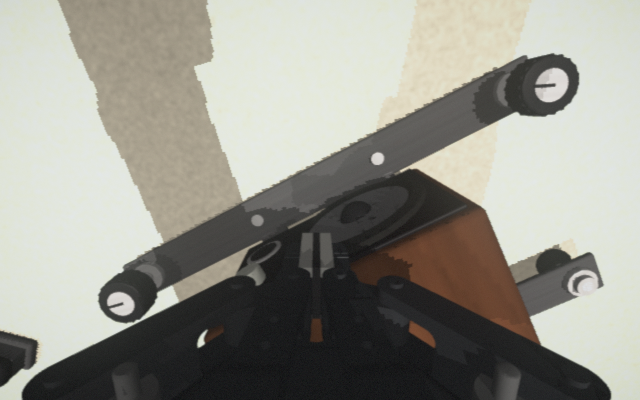

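>>> {"op": "send_rows", "data": {"targets": [[0,0,-0.013,0,0,0,0],[0,0,0,0,0,0,0],[-0.0112,0.0058,0,0,0,0,0],[-0.0111,0.0059,0,0,0,0,0],[0,0,0.003,0,0,0,0],[0,0,0.001,0,0,0,0],[0,0,0,0,0,0,0]]}}

```text
clock: 13.25
tcp_pos: [574.4, -50.1, 145.6]
orientation: [0.114, 0.993, -0.0, -0.001]
contact_force: [-0.5, 0.2, 0.1]
width: 0.001
grip_force: 0.0
```

>>> {"op": "send_rows", "data": {"targets": [[0,0,0.0005,0,0,0,0],[0,0,0.0005,0,0,0,0]]}}

```text
clock: 13.45
tcp_pos: [575.0, -50.0, 144.9]
orientation: [0.114, 0.994, -0.0, -0.0]
contact_force: [-0.0, -0.0, 0.0]
width: -0.001
grip_force: 0.0
```

>>> {"op": "send_rows", "data": {"targets": [[0,0,0.0005,0,0,0,0],[0,0,0.0002,0,0,0,0]]}}

```text
clock: 13.65
tcp_pos: [575.2, -49.8, 144.2]
orientation: [0.114, 0.994, 0.0, 0.0]
contact_force: [0.2, 0.2, 0.4]
width: -0.002
grip_force: 0.0
```

>>> {"op": "send_rows", "data": {"targets": [[0,0,0.0005,0,0,0,0],[0,0,0.0002,0,0,0,0]]}}

```text
clock: 13.85
tcp_pos: [575.3, -49.8, 143.4]
orientation: [0.114, 0.994, -0.0, -0.0]
contact_force: [-0.1, 0.2, -0.2]
width: -0.0
grip_force: 0.0
```

>>> {"op": "send_rows", "data": {"targets": [[0,0,0.0005,0,0,0,0],[0,0,0,0,0,0,0]]}}

```text
clock: 14.05
tcp_pos: [575.3, -49.8, 142.9]
orientation: [0.114, 0.994, -0.0, -0.0]
contact_force: [-0.9, 0.0, -0.3]
width: -0.001
grip_force: 0.0
```

>>> {"op": "send_rows", "data": {"targets": [[0,0,0.0005,0,0,0,0],[0,0,0,0,0,0,0]]}}

```text
clock: 14.25
tcp_pos: [575.3, -49.8, 142.4]
orientation: [0.114, 0.994, -0.0, -0.0]
contact_force: [-0.8, -0.3, 0.2]
width: 0.003
grip_force: 0.0
```

>>> {"op": "send_rows", "data": {"targets": [[0,0,0.0005,0,0,0,0],[0,0,0,0,0,0,0]]}}

```text
clock: 14.45
tcp_pos: [575.3, -49.8, 141.9]
orientation: [0.114, 0.994, -0.0, -0.0]
contact_force: [0.3, -0.0, 0.0]
width: -0.001
grip_force: 0.0
```

>>> {"op": "send_rows", "data": {"targets": [[0,0,0.0005,0,0,0,0],[0,0,0,0,0,0,0]]}}

```text
clock: 14.65
tcp_pos: [575.3, -49.7, 141.5]
orientation: [0.114, 0.994, 0.0, -0.0]
contact_force: [0.8, 0.7, 0.3]
width: -0.004
grip_force: 0.0
```

>>> {"op": "send_rows", "data": {"targets": [[0,0,0.0004,0,0,0,0],[0,0,0,0,0,0,0]]}}

```text
clock: 14.85
tcp_pos: [575.3, -49.8, 141.0]
orientation: [0.114, 0.994, -0.0, -0.0]
contact_force: [0.5, -0.4, -0.0]
width: 0.001
grip_force: 0.0
```

>>> {"op": "send_rows", "data": {"targets": [[0,0,0.0004,0,0,0,0],[0,0,0,0,0,0,0]]}}

```text
clock: 15.05
tcp_pos: [575.4, -49.8, 140.9]
orientation: [0.114, 0.994, 0.0, 0.0]
contact_force: [-1.7, -0.0, 1.8]
width: 0.005
grip_force: 0.8
```

>>> {"op": "send_rows", "data": {"targets": [[0,0,0.0004,0,0,0,0],[0,0,0,0,0,0,0]]}}

```text
clock: 15.25
tcp_pos: [575.4, -49.8, 140.7]
orientation: [0.114, 0.994, 0.0, 0.0]
contact_force: [-1.6, 0.1, 4.9]
width: -0.001
grip_force: 2.6
```

>>> {"op": "send_rows", "data": {"targets": [[0,0,0.0004,0,0,0,0],[0,0,0,0,0,0,0]]}}

```text
clock: 15.45
tcp_pos: [575.4, -49.8, 140.7]
orientation: [0.114, 0.994, 0.0, 0.0]
contact_force: [-3.0, 0.5, 7.7]
width: 0.002
grip_force: 4.0
```

>>> {"op": "send_rows", "data": {"targets": [[0,0,0.0004,0,0,0,0],[0,0,0,0,0,0,0]]}}

```text
clock: 15.65
tcp_pos: [575.4, -49.9, 140.6]
orientation: [0.114, 0.994, 0.0, 0.0]
contact_force: [-4.1, 0.2, 10.4]
width: 0.002
grip_force: 5.5
```

>>> {"op": "send_rows", "data": {"targets": [[0,0,0.0004,0,0,0,0],[0,0,0,0,0,0,0]]}}

```text
clock: 15.85
tcp_pos: [575.4, -49.9, 140.5]
orientation: [0.114, 0.994, 0.0, 0.0]
contact_force: [-4.9, 1.3, 13.1]
width: -0.001
grip_force: 7.0
```

>>> {"op": "send_rows", "data": {"targets": [[0,0,-0.014,0,0,0,0],[-0.0365,0.0193,0,0,0,0,0],[-0.0365,0.0193,0,0,0,0,0],[-0.0365,0.0193,0,0,0,0,0],[-0.0364,0.0192,0,0,0,0,0],[0,0,0.002,0,0,0,0],[0,0,0.002,0,0,0,0],[0,0,0,0,0,0,0]]}}

```text
clock: 16.65
tcp_pos: [733.8, -8.4, 148.7]
orientation: [0.114, 0.993, -0.0, -0.001]
contact_force: [-0.4, -1.0, -0.4]
width: -0.005
grip_force: 0.0
```

>>> {"op": "send_rows", "data": {"targets": [[0,0,0.0005,0,0,0,0],[0,0,0.0005,0,0,0,0],[0,0,0,0,0,0,0]]}}

```text
clock: 16.95
tcp_pos: [734.6, -7.9, 148.5]
orientation: [0.114, 0.993, 0.0, 0.0]
contact_force: [-0.2, -0.0, 0.1]
width: -0.002
grip_force: 0.0
```

>>> {"op": "send_rows", "data": {"targets": [[0,0,0.0005,0,0,0,0],[0,0,0,0,0,0,0]]}}

```text
clock: 17.15
tcp_pos: [734.8, -7.6, 147.7]
orientation: [0.114, 0.994, 0.0, 0.0]
contact_force: [0.3, 1.1, -0.6]
width: 0.002
grip_force: 0.0
```

>>> {"op": "send_rows", "data": {"targets": [[0,0,0.0005,0,0,0,0],[0,0,0,0,0,0,0]]}}

```text
clock: 17.35
tcp_pos: [734.8, -7.6, 147.0]
orientation: [0.114, 0.994, -0.0, -0.0]
contact_force: [-0.1, 0.1, 0.4]
width: 0.001
grip_force: 0.0
```

>>> {"op": "send_rows", "data": {"targets": [[0,0,0.0005,0,0,0,0],[0,0,0,0,0,0,0]]}}

```text
clock: 17.55
tcp_pos: [734.8, -7.7, 146.5]
orientation: [0.114, 0.994, -0.0, -0.0]
contact_force: [-0.2, -0.9, -0.1]
width: 0.003
grip_force: 0.0
```

>>> {"op": "send_rows", "data": {"targets": [[0,0,0.0005,0,0,0,0],[0,0,0,0,0,0,0]]}}

```text
clock: 17.75
tcp_pos: [734.8, -7.6, 146.0]
orientation: [0.114, 0.994, -0.0, -0.0]
contact_force: [-0.9, -0.3, -0.7]
width: -0.002
grip_force: 0.0
```

>>> {"op": "send_rows", "data": {"targets": [[0,0,0.0005,0,0,0,0],[0,0,0,0,0,0,0]]}}

```text
clock: 17.95
tcp_pos: [734.8, -7.6, 145.5]
orientation: [0.114, 0.994, -0.0, -0.0]
contact_force: [0.5, -0.4, -0.5]
width: 0.001
grip_force: 0.0
```

>>> {"op": "send_rows", "data": {"targets": [[0,0,0.0005,0,0,0,0],[0,0,0,0,0,0,0]]}}

```text
clock: 18.15
tcp_pos: [734.8, -7.6, 145.0]
orientation: [0.114, 0.994, -0.0, -0.0]
contact_force: [0.3, 0.2, 1.2]
width: -0.003
grip_force: 0.0
```

>>> {"op": "send_rows", "data": {"targets": [[0,0,0.0004,0,0,0,0],[0,0,0,0,0,0,0]]}}

```text
clock: 18.35
tcp_pos: [734.8, -7.7, 144.6]
orientation: [0.114, 0.994, -0.0, -0.0]
contact_force: [-1.2, -0.6, -0.4]
width: 0.003
grip_force: 0.0
```

>>> {"op": "send_rows", "data": {"targets": [[0,0,0.0004,0,0,0,0],[0,0,0,0,0,0,0]]}}

```text
clock: 18.55
tcp_pos: [734.8, -7.6, 144.2]
orientation: [0.114, 0.994, 0.0, -0.0]
contact_force: [-0.4, -0.4, 0.0]
width: 0.003
grip_force: 0.0
```

>>> {"op": "send_rows", "data": {"targets": [[0,0,0.0004,0,0,0,0],[0,0,0,0,0,0,0]]}}

```text
clock: 18.75
tcp_pos: [734.9, -7.6, 143.9]
orientation: [0.114, 0.994, -0.0, 0.0]
contact_force: [0.8, -0.1, -0.6]
width: 0.003
grip_force: 0.0
```

>>> {"op": "send_rows", "data": {"targets": [[0,0,0.0004,0,0,0,0],[0,0,0,0,0,0,0]]}}

```text
clock: 18.95
tcp_pos: [734.9, -7.7, 143.5]
orientation: [0.114, 0.994, -0.0, 0.0]
contact_force: [0.3, -0.5, -0.1]
width: -0.002
grip_force: 0.0
```

>>> {"op": "send_rows", "data": {"targets": [[0,0,0.0003,0,0,0,0],[0,0,0,0,0,0,0]]}}

```text
clock: 19.15
tcp_pos: [734.9, -7.6, 143.4]
orientation: [0.114, 0.994, 0.0, 0.0]
contact_force: [0.5, -0.1, 0.2]
width: 0.001
grip_force: 0.5
```

>>> {"op": "send_rows", "data": {"targets": [[0,0,0.0003,0,0,0,0],[0,0,0,0,0,0,0]]}}

```text
clock: 19.35
tcp_pos: [735.0, -7.6, 143.3]
orientation: [0.114, 0.994, 0.0, 0.0]
contact_force: [-1.0, 0.1, 2.6]
width: 0.001
grip_force: 1.3
```

>>> {"op": "send_rows", "data": {"targets": [[0,0,-0.05,0,0,0,0],[0,0,-0.01,0,0,0,0.0854],[0.0416,0.00915,0,0,0,0,0.0854],[0.0416,0.00915,0,0,0,0,0.0854],[0.0416,0.00915,0,0,0,0,0.0854],[0.0416,0.00915,0,0,0,0,0.0854],[0.0416,0.00915,0,0,0,0,0.0854],[0.0416,0.00915,0,0,0,0,0.0854]]}}

```text
clock: 20.15
tcp_pos: [502.7, 102.8, 203.1]
orientation: [0.114, 0.994, 0.0, 0.0]
contact_force: [1.0, 0.9, -0.0]
width: 0.998
grip_force: 0.0
```

>>> {"op": "send_rows", "data": {"targets": [[0,0,0.04,0,0,0,0.0854],[0,0,0.04,0,0,0,0.0854],[0,0,0.01,0,0,0,0.0854],[0,0,0,0,0,0,0.0854],[0,0,0,0,0,0,0.0854]]}}

```text
clock: 20.65
tcp_pos: [505.4, 102.1, 114.1]
orientation: [0.114, 0.993, 0.0, 0.001]
contact_force: [0.4, 0.2, 0.5]
width: 1.002
grip_force: 0.0
```

```bash
python3 - <<'E'
from h import *
w=viewer.camera_model("wrist");im=viewer.get_image("wrist");cv2.imwrite("pics/w4.png",im[:,:,::-1])
for d in spotter.place_of("grip_fl","wrist"): print(d["score"],d["pixel"],atz(w,d["pixel"],63.7).round(1))
for d in spotter.trace("grip_fl","wrist")[:1]:
  r=d["region"];ys,xs=np.nonzero(r);print(d["score"],ys.min(),ys.max(),xs.min(),xs.max())
s=bot.observe();print(s["tcp_pos"],s["joints"].round(2),s["contact_force"],s["clock"],s["width"])
E
```

```text
0.88 [214.2, 319.2] [504.7 104.4  63.7]
0.8 184 246 288 346
[505.50490158 102.33520422 114.41981847] [-0.46  0.48  0.22  1.99 -0.16  0.68  1.2 ] [-0.13622135  0.08905851  0.31663265] 20.8 0.9997761004373817
```

View pics/w4.png

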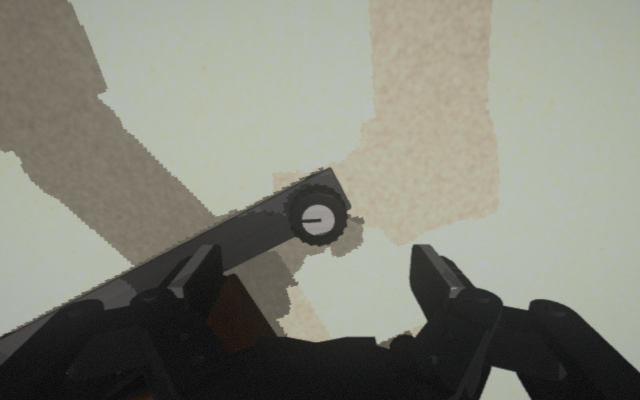

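>>> {"op": "send_rows", "data": {"targets": [[0.001,0.001,0.03,0,0,0,0.0854],[0,0,0.03,0,0,0,0.0854],[0,0,0.009,0,0,0,0.0854],[0,0,0,0,0,0,0.0854],[0,0,0,0,0,0,0.042],[0,0,0,0,0,0,0.042],[0,0,0,0,0,0,0.042]]}}

```text
clock: 21.5
tcp_pos: [504.2, 103.6, 45.0]
orientation: [0.114, 0.994, 0.0, 0.001]
contact_force: [-0.3, -0.4, -1.0]
width: 0.511
grip_force: 0.0
```

>>> {"op": "send_rows", "data": {"targets": [[0,0,0,0,0,0,0.036],[0,0,0,0,0,0,0.032],[0,0,0,0,0,0,0.03],[0,0,0,0,0,0,0.03]]}}

```text
clock: 21.9
tcp_pos: [504.0, 103.7, 44.6]
orientation: [0.114, 0.994, 0.0, 0.001]
contact_force: [-0.5, 1.0, 6.0]
width: 0.405
grip_force: 59.0
```

>>> {"op": "send_rows", "data": {"targets": [[0,0,-0.0008,0,0,0,0.03],[0,0,0,0,0,8,0.03],[0,0,0,0,0,8,0.03],[0,0,0,0,0,8,0.03],[0,0,0,0,0,0,0.03]]}}

```text
clock: 22.4
tcp_pos: [504.3, 104.1, 44.9]
orientation: [0.318, 0.948, 0.0, 0.001]
contact_force: [2.4, 1.6, -0.1]
width: 0.404
grip_force: 60.1
```

```bash
python3 - <<'E'
from h import *
s=bot.observe();print(s["tcp_pos"],s["joints"].round(2),s["contact_force"],s["wrist_torque"],s["clock"],R.from_quat(s["orientation"]).as_matrix().round(3))
E
```

```text
[504.27050021 104.09419044  44.9342025 ] [-0.51  0.62  0.29  2.02 -0.32  0.54  0.92] [ 2.4270022   1.62764735 -0.12302376] [ 0.58638728 -0.53877427  0.01445962] 22.4 [[-0.798  0.603  0.002]
 [ 0.603  0.798  0.   ]
 [-0.001  0.001 -1.   ]]
```

>>> {"op": "send_rows", "data": {"targets": [[0,0,0,0,0,8.5,0.03],[0,0,0,0,0,8.5,0.03],[0,0,0,0,0,8.5,0.03],[0,0,0,0,0,8.5,0.03],[0,0,0,0,0,0,0.03]]}}

```text
clock: 22.9
tcp_pos: [504.7, 104.3, 44.9]
orientation: [0.58, 0.815, 0.001, 0.001]
contact_force: [4.8, 3.3, -2.7]
width: 0.402
grip_force: 60.0
```

>>> {"op": "send_rows", "data": {"targets": [[0,0,0,0,0,8.5,0.03],[0,0,0,0,0,8.5,0.03],[0,0,0,0,0,8.5,0.03],[0,0,0,0,0,0,0.03]]}}

```text
clock: 23.3
tcp_pos: [504.6, 103.8, 44.9]
orientation: [0.745, 0.667, 0.001, 0.001]
contact_force: [5.5, 2.7, -1.4]
width: 0.401
grip_force: 60.1
```

>>> {"op": "send_rows", "data": {"targets": [[0,0,0,0,0,8.5,0.03],[0,0,0,0,0,8.5,0.03],[0,0,0,0,0,8.5,0.03],[0,0,0,0,0,0,0.03]]}}

```text
clock: 23.7
tcp_pos: [504.8, 103.4, 44.9]
orientation: [0.874, 0.486, 0.001, 0.001]
contact_force: [6.7, 1.5, -2.8]
width: 0.398
grip_force: 60.2
```

>>> {"op": "send_rows", "data": {"targets": [[0,0,0,0,0,0,0.06],[0,0,0,0,0,0,0.07],[0,0,-0.01,0,0,0,0.07],[0,0,-0.03,0,0,0,0.07],[0,0,-0.04,0,0,-8.4,0.05],[0,0,-0.04,0,0,-8.4,0],[0,0,-0.03,0,0,-8.4,0],[0,0,0,0,0,-8.4,0]]}}

```text
clock: 24.5
tcp_pos: [505.5, 103.1, 199.0]
orientation: [0.695, 0.719, 0.003, 0.001]
contact_force: [0.3, 0.4, -0.5]
width: 0.142
grip_force: 0.0
```

>>> {"op": "send_rows", "data": {"targets": [[0,0,0,0,0,-8.4,0],[0,0,0,0,0,-8.4,0],[0,0,0,0,0,-8.4,0],[0,0,0,0,0,-8.4,0],[0,0,0,0,0,-8.4,0],[0,0,0,0,0,-8.4,0],[0,0,0,0,0,-8.4,0],[0,0,0,0,0,-8.4,0]]}}

```text
clock: 25.3
tcp_pos: [502.9, 102.6, 195.2]
orientation: [0.181, 0.984, -0.0, -0.0]
contact_force: [-0.5, -0.3, -0.2]
width: -0.001
grip_force: 0.0
```

>>> {"op": "send_rows", "data": {"targets": [[0,0,0,0,0,-8.4,0],[0,0,0,0,0,-8.4,0],[0,0,0,0,0,-8.4,0],[0,0,0,0,0,-8.4,0],[0,0,0,0,0,-8.4,0],[0,0,0,0,0,0,0]]}}

```text
clock: 25.9
tcp_pos: [503.0, 102.6, 195.2]
orientation: [-0.181, 0.983, -0.0, -0.0]
contact_force: [0.2, -0.2, 0.1]
width: -0.001
grip_force: 0.0
```

```bash
python3 - <<'E'
from h import *
s=bot.observe();print(s["tcp_pos"],s["joints"].round(2),s["contact_force"],s["clock"],R.from_quat(s["orientation"]).as_matrix().round(3))
print(tool((588.5,-216,175)))
E
```

```text
[503.02392482 102.6042082  195.18349684] [-0.53  0.36  0.3   1.94 -0.13  0.86  1.77] [ 0.2167901  -0.15692574  0.07222447] 25.9 [[-0.934 -0.356 -0.   ]
 [-0.356  0.934 -0.001]
 [ 0.    -0.    -1.   ]]
[ 0.03354099 -0.3281512   0.0203462 ]
```

>>> {"op": "send_rows", "data": {"targets": [[0.0042,-0.041,0,0,0,0,0],[0.0042,-0.041,0,0,0,0,0],[0.0042,-0.041,0,0,0,0,0],[0.0042,-0.041,0,0,0,0,0],[0.0042,-0.041,0,0,0,0,0],[0.0042,-0.041,0,0,0,0,0],[0.0042,-0.041,0,0,0,0,0],[0.0042,-0.041,0,0,0,0,0]]}}

```text
clock: 26.7
tcp_pos: [587.9, -217.1, 195.1]
orientation: [-0.178, 0.984, -0.0, -0.0]
contact_force: [0.9, 0.7, -0.7]
width: -0.001
grip_force: 0.0
```

>>> {"op": "send_rows", "data": {"targets": [[0,0,0.04,0,0,0,0],[0,0,0.03,0,0,0,0],[0,0,0.02,0,0,0,0],[0,0,0,0,0,0,0],[0,0,0,0,0,0,0]]}}

```text
clock: 27.2
tcp_pos: [588.1, -215.5, 105.4]
orientation: [-0.179, 0.984, -0.0, -0.0]
contact_force: [-0.1, -0.4, 1.5]
width: 0.003
grip_force: 0.0
```

```bash
python3 - <<'E'
from h import *
w=viewer.camera_model("wrist");im=viewer.get_image("wrist");cv2.imwrite("pics/w5.png",im[:,:,::-1])
for d in spotter.place_of("grip_fr","wrist"): print(d["score"],d["pixel"],atz(w,d["pixel"],70).round(1))
for d in spotter.place_of("foot_rr","wrist"): print(d["score"],d["pixel"],atz(w,d["pixel"],34).round(1))
s=bot.observe();print(s["tcp_pos"],s["joints"].round(2),s["contact_force"],s["clock"],s["width"])
E
```

```text
0.96 [225.6, 311.5] [ 589.8 -217.8   70. ]
[ 589.17628368 -215.65170504  106.44265629] [ 0.06  0.67  0.32  1.71 -0.27  0.81  2.43] [-0.53243969  0.1415709   0.30525398] 27.35 0.0005031699446539864
```

View pics/w5.png

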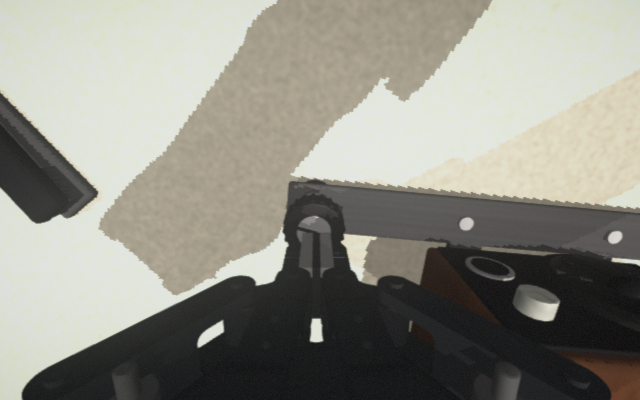

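>>> {"op": "send_rows", "data": {"targets": [[0,0,0.01,0,0,0,0],[0,0,0.007,0,0,0,0],[0,0,0.001,0,0,0,0],[0,0,0,0,0,0,0],[0,0,0,0,0,0,0]]}}

```text
clock: 27.85
tcp_pos: [588.2, -215.3, 86.8]
orientation: [-0.18, 0.984, -0.0, 0.0]
contact_force: [-0.0, -0.5, 0.7]
width: -0.002
grip_force: 0.0
```

>>> {"op": "send_rows", "data": {"targets": [[0,0,0.001,0,0,0,0],[0,0,0,0,0,0,0]]}}

```text
clock: 28.05
tcp_pos: [588.2, -215.2, 85.8]
orientation: [-0.18, 0.984, -0.0, 0.0]
contact_force: [-0.2, -0.7, 0.2]
width: 0.002
grip_force: 0.0
```

>>> {"op": "send_rows", "data": {"targets": [[0,0,0.001,0,0,0,0],[0,0,0,0,0,0,0]]}}

```text
clock: 28.25
tcp_pos: [588.1, -215.2, 84.6]
orientation: [-0.18, 0.984, 0.0, -0.0]
contact_force: [-0.5, 0.3, 0.1]
width: 0.0
grip_force: 0.0
```

>>> {"op": "send_rows", "data": {"targets": [[0,0,0.001,0,0,0,0],[0,0,0,0,0,0,0]]}}

```text
clock: 28.45
tcp_pos: [588.1, -215.2, 83.6]
orientation: [-0.18, 0.984, 0.0, -0.0]
contact_force: [-1.2, -0.1, 0.2]
width: -0.004
grip_force: 0.0
```

>>> {"op": "send_rows", "data": {"targets": [[0,0,0.001,0,0,0,0],[0,0,0,0,0,0,0]]}}

```text
clock: 28.65
tcp_pos: [588.1, -215.2, 82.6]
orientation: [-0.18, 0.984, 0.0, -0.0]
contact_force: [0.4, 0.3, 0.1]
width: -0.002
grip_force: 0.0
```

>>> {"op": "send_rows", "data": {"targets": [[0,0,0.0007,0,0,0,0],[0,0,0,0,0,0,0]]}}

```text
clock: 28.85
tcp_pos: [588.1, -215.2, 81.9]
orientation: [-0.18, 0.984, 0.0, -0.0]
contact_force: [0.3, -0.2, -0.4]
width: 0.002
grip_force: 0.0
```

>>> {"op": "send_rows", "data": {"targets": [[0,0,0.0007,0,0,0,0],[0,0,0,0,0,0,0]]}}

```text
clock: 29.05
tcp_pos: [588.1, -215.2, 81.2]
orientation: [-0.18, 0.984, 0.0, -0.0]
contact_force: [-0.7, 0.4, -0.3]
width: 0.001
grip_force: 0.0
```

>>> {"op": "send_rows", "data": {"targets": [[0,0,0.0007,0,0,0,0],[0,0,0,0,0,0,0]]}}

```text
clock: 29.25
tcp_pos: [588.1, -215.2, 80.5]
orientation: [-0.18, 0.984, 0.0, -0.0]
contact_force: [-0.6, -0.3, -0.3]
width: -0.003
grip_force: 0.0
```

>>> {"op": "send_rows", "data": {"targets": [[0,0,0.0007,0,0,0,0],[0,0,0,0,0,0,0]]}}

```text
clock: 29.45
tcp_pos: [588.1, -215.2, 79.8]
orientation: [-0.18, 0.984, 0.0, -0.0]
contact_force: [-0.3, -0.4, -0.4]
width: -0.003
grip_force: 0.0
```

>>> {"op": "send_rows", "data": {"targets": [[0,0,0.0007,0,0,0,0],[0,0,0,0,0,0,0]]}}

```text
clock: 29.65
tcp_pos: [588.1, -215.2, 79.1]
orientation: [-0.18, 0.984, 0.0, -0.0]
contact_force: [0.4, -0.4, -0.5]
width: -0.002
grip_force: 0.0
```

>>> {"op": "send_rows", "data": {"targets": [[0,0,0.0005,0,0,0,0],[0,0,0,0,0,0,0]]}}

```text
clock: 29.85
tcp_pos: [588.2, -215.2, 78.7]
orientation: [-0.18, 0.984, 0.0, 0.0]
contact_force: [0.0, -0.4, -0.3]
width: 0.002
grip_force: 0.0
```

>>> {"op": "send_rows", "data": {"targets": [[0,0,0.0005,0,0,0,0],[0,0,0,0,0,0,0]]}}

```text
clock: 30.05
tcp_pos: [588.1, -215.2, 78.1]
orientation: [-0.18, 0.984, 0.0, -0.0]
contact_force: [-0.2, 0.5, 0.4]
width: -0.004
grip_force: 0.0
```

>>> {"op": "send_rows", "data": {"targets": [[0,0,0.0005,0,0,0,0],[0,0,0,0,0,0,0]]}}

```text
clock: 30.25
tcp_pos: [588.1, -215.2, 77.6]
orientation: [-0.18, 0.984, 0.0, -0.0]
contact_force: [-0.4, -0.2, 0.1]
width: 0.002
grip_force: 0.0
```

>>> {"op": "send_rows", "data": {"targets": [[0,0,0.0004,0,0,0,0],[0,0,0,0,0,0,0]]}}

```text
clock: 30.45
tcp_pos: [588.1, -215.2, 77.2]
orientation: [-0.18, 0.984, 0.0, -0.0]
contact_force: [-0.1, -0.6, 0.2]
width: 0.0
grip_force: 0.0
```

>>> {"op": "send_rows", "data": {"targets": [[0,0,0.0004,0,0,0,0],[0,0,0,0,0,0,0]]}}

```text
clock: 30.65
tcp_pos: [588.1, -215.2, 76.8]
orientation: [-0.18, 0.984, 0.0, -0.0]
contact_force: [0.2, 0.5, -0.2]
width: 0.003
grip_force: 0.0
```

>>> {"op": "send_rows", "data": {"targets": [[0,0,0.0004,0,0,0,0],[0,0,0,0,0,0,0]]}}

```text
clock: 30.85
tcp_pos: [588.1, -215.2, 76.4]
orientation: [-0.18, 0.984, 0.0, -0.0]
contact_force: [-0.2, -0.8, 1.1]
width: 0.002
grip_force: 0.0
```

>>> {"op": "send_rows", "data": {"targets": [[0,0,0.0004,0,0,0,0],[0,0,0,0,0,0,0]]}}

```text
clock: 31.05
tcp_pos: [588.2, -215.3, 76.1]
orientation: [-0.18, 0.984, -0.0, 0.0]
contact_force: [0.2, -0.6, 0.7]
width: -0.0
grip_force: 0.3
```

>>> {"op": "send_rows", "data": {"targets": [[0,0,0.0005,0,0,0,0],[0,0,0,0,0,0,0]]}}

```text
clock: 31.25
tcp_pos: [588.2, -215.3, 75.8]
orientation: [-0.18, 0.984, -0.0, 0.0]
contact_force: [-0.3, -0.8, 2.0]
width: -0.004
grip_force: 1.2
```

>>> {"op": "send_rows", "data": {"targets": [[0,0,0.0005,0,0,0,0],[0,0,0,0,0,0,0]]}}

```text
clock: 31.45
tcp_pos: [588.1, -215.4, 75.3]
orientation: [-0.18, 0.984, -0.0, 0.0]
contact_force: [-2.4, -0.1, 3.7]
width: -0.003
grip_force: 2.0
```

>>> {"op": "send_rows", "data": {"targets": [[0,0,0.0005,0,0,0,0],[0,0,0,0,0,0,0]]}}

```text
clock: 31.65
tcp_pos: [588.0, -215.6, 74.7]
orientation: [-0.18, 0.984, -0.0, -0.0]
contact_force: [-2.1, 0.5, 4.5]
width: 0.002
grip_force: 2.3
```

>>> {"op": "send_rows", "data": {"targets": [[0,0,0.0005,0,0,0,0],[0,0,0,0,0,0,0]]}}

```text
clock: 31.85
tcp_pos: [587.9, -215.7, 74.3]
orientation: [-0.18, 0.984, -0.0, -0.0]
contact_force: [-3.1, -0.8, 6.0]
width: 0.001
grip_force: 2.9
```

>>> {"op": "send_rows", "data": {"targets": [[0,0,0.0005,0,0,0,0],[0,0,0,0,0,0,0]]}}

```text
clock: 32.05
tcp_pos: [587.9, -215.8, 74.1]
orientation: [-0.18, 0.984, -0.0, -0.0]
contact_force: [-4.1, -0.5, 8.3]
width: 0.0
grip_force: 4.2
```

>>> {"op": "send_rows", "data": {"targets": [[0,0,0.0005,0,0,0,0],[0,0,0,0,0,0,0]]}}

```text
clock: 32.25
tcp_pos: [588.0, -215.8, 73.9]
orientation: [-0.18, 0.984, -0.0, -0.0]
contact_force: [-3.9, -0.2, 11.1]
width: -0.003
grip_force: 5.5
```

>>> {"op": "send_rows", "data": {"targets": [[0,0,-0.02,0,0,0,0.0854],[0,-0.0012,-0.02,0,0,0,0.0854],[0,0,0,0,0,0,0.0854],[0,0,0,0,0,0,0.0854],[0,0,0.02,0,0,0,0.0854],[0,0,0.03,0,0,0,0.0854],[0,0,0.016,0,0,0,0.0854],[0,0,0,0,0,0,0.0854]]}}

```text
clock: 33.05
tcp_pos: [586.1, -215.2, 43.8]
orientation: [-0.18, 0.984, 0.001, -0.003]
contact_force: [0.3, 0.2, 0.6]
width: 1.002
grip_force: 0.0
```

>>> {"op": "send_rows", "data": {"targets": [[0,0,0,0,0,0,0.042],[0,0,0,0,0,0,0.042],[0,0,0,0,0,0,0.042],[0,0,0,0,0,0,0.036],[0,0,0,0,0,0,0.032],[0,0,0,0,0,0,0.03],[0,0,-0.0006,0,0,0,0.03]]}}

```text
clock: 33.75
tcp_pos: [589.2, -216.7, 48.2]
orientation: [-0.18, 0.984, -0.0, 0.001]
contact_force: [1.8, -1.2, 2.0]
width: 0.4
grip_force: 59.4
```

>>> {"op": "send_rows", "data": {"targets": [[0,0,0.00018,0,0,8.5,0.03],[0,0,0.00018,0,0,8.5,0.03],[0,0,0.00018,0,0,8.5,0.03],[0,0,0.00018,0,0,8.5,0.03],[0,0,0,0,0,0,0.03]]}}

```text
clock: 34.25
tcp_pos: [589.1, -215.8, 47.1]
orientation: [0.116, 0.993, 0.0, 0.0]
contact_force: [1.0, 1.1, 3.6]
width: 0.398
grip_force: 59.9
```

>>> {"op": "send_rows", "data": {"targets": [[0,0,0.00018,0,0,8.5,0.03],[0,0,0.00018,0,0,8.5,0.03],[0,0,0.00018,0,0,8.5,0.03],[0,0,0.00018,0,0,8.5,0.03],[0,0,0.00018,0,0,8.5,0.03],[0,0,0,0,0,0,0.03]]}}

```text
clock: 34.85
tcp_pos: [589.9, -214.8, 46.3]
orientation: [0.466, 0.885, 0.001, 0.0]
contact_force: [2.5, 3.3, 4.7]
width: 0.4
grip_force: 60.1
```

>>> {"op": "send_rows", "data": {"targets": [[0,0,-0.0004,0,0,8.1,0.03],[0,0,0,0,0,8.1,0.03],[0,0,0,0,0,8.1,0.03],[0,0,0,0,0,8.1,0.03],[0,0,0,0,0,8.1,0.03],[0,0,0,0,0,8.1,0.03],[0,0,0,0,0,0,0.03]]}}

```text
clock: 35.55
tcp_pos: [591.0, -214.5, 46.3]
orientation: [0.789, 0.615, 0.001, 0.0]
contact_force: [7.1, 2.5, 0.4]
width: 0.397
grip_force: 59.8
```

>>> {"op": "send_rows", "data": {"targets": [[0,0,0,0,0,0,0.06],[0,0,0,0,0,0,0.07],[0,0,0,0,0,0,0.07],[0,0,-0.01,0,0,0,0.07],[0,0,-0.03,0,0,0,0.07],[0,0,0,0,0,0,0],[0,0,0,0,0,0,0]]}}

```text
clock: 36.25
tcp_pos: [588.9, -216.7, 87.4]
orientation: [0.79, 0.613, 0.0, 0.001]
contact_force: [-0.7, -0.1, 0.0]
width: 0.489
grip_force: 0.0
```

```bash
python3 - <<'E'
from h import *
w=viewer.camera_model("wrist");im=viewer.get_image("wrist");cv2.imwrite("pics/w6.png",im[:,:,::-1])
s=bot.observe();print(s["tcp_pos"],s["joints"].round(2),s["contact_force"],s["clock"],s["width"])
d=spotter.place_of("grip_fr","wrist"); 
for q in d: print(q["score"],atz(w,q["pixel"],64))
print(tool((588.8,-216.3,76)),R.from_quat(s["orientation"]).as_matrix().round(3))
E
```

```text
[ 588.4085056  -216.20840488   86.58158479] [-0.28  0.86  0.86  1.73 -0.8   0.93  0.66] [ 0.60020526  0.50705188 -0.95897465] 36.3 0.39628405937679856
0.65 [ 589.02959441 -217.18722413   64.        ]
[-0.00014694  0.00069313  0.01008939] [[ 0.248  0.969  0.   ]
 [ 0.969 -0.248  0.   ]
 [ 0.    -0.    -1.   ]]
```

>>> {"op": "send_rows", "data": {"targets": [[0,0,0,0,0,0,0],[0,0,0,0,0,0,0],[0,0,0,0,0,0,0],[0,0,0.006,0,0,0,0],[0,0,0.003,0,0,0,0],[0,0,0,0,0,0,0],[0,0,0,0,0,0,0]]}}

```text
clock: 37.05
tcp_pos: [588.4, -216.4, 77.3]
orientation: [0.79, 0.613, -0.0, -0.0]
contact_force: [-0.2, 0.0, 0.3]
width: 0.0
grip_force: 0.0
```

>>> {"op": "send_rows", "data": {"targets": [[0,0,0.0005,0,0,0,0],[0,0,0,0,0,0,0]]}}

```text
clock: 37.25
tcp_pos: [588.7, -216.4, 77.1]
orientation: [0.79, 0.613, 0.0, 0.0]
contact_force: [0.1, -0.8, 0.2]
width: -0.003
grip_force: 0.0
```

>>> {"op": "send_rows", "data": {"targets": [[0,0,0.0005,0,0,0,0],[0,0,0,0,0,0,0]]}}

```text
clock: 37.45
tcp_pos: [588.6, -216.3, 76.5]
orientation: [0.79, 0.613, 0.0, 0.0]
contact_force: [0.4, 0.2, -0.5]
width: 0.002
grip_force: 0.0
```

>>> {"op": "send_rows", "data": {"targets": [[0,0,0.0004,0,0,0,0],[0,0,0,0,0,0,0]]}}

```text
clock: 37.65
tcp_pos: [588.6, -216.3, 76.1]
orientation: [0.79, 0.613, 0.0, -0.0]
contact_force: [-0.5, -0.4, 0.6]
width: 0.003
grip_force: 0.0
```

>>> {"op": "send_rows", "data": {"targets": [[0,0,0.0006,0,0,0,0],[0,0,0.0006,0,0,0,0],[0,0,0,0,0,0,0]]}}

```text
clock: 37.95
tcp_pos: [588.5, -216.3, 74.8]
orientation: [0.79, 0.613, -0.0, -0.0]
contact_force: [-0.3, 0.3, 0.6]
width: -0.005
grip_force: 0.0
```

>>> {"op": "send_rows", "data": {"targets": [[0,0,0.0004,0,0,0,0],[0,0,0,0,0,0,0]]}}

```text
clock: 38.15
tcp_pos: [588.6, -216.3, 74.4]
orientation: [0.79, 0.613, -0.0, -0.0]
contact_force: [0.1, 0.5, 0.4]
width: -0.004
grip_force: 0.0
```

>>> {"op": "send_rows", "data": {"targets": [[0,0,0.0004,0,0,0,0],[0,0,0,0,0,0,0]]}}

```text
clock: 38.35
tcp_pos: [588.6, -216.4, 74.1]
orientation: [0.79, 0.613, 0.0, 0.0]
contact_force: [0.0, 0.4, 0.2]
width: 0.0
grip_force: 0.0
```

>>> {"op": "send_rows", "data": {"targets": [[0,0,0.0004,0,0,0,0],[0,0,0,0,0,0,0]]}}

```text
clock: 38.55
tcp_pos: [588.6, -216.4, 73.9]
orientation: [0.79, 0.613, 0.0, 0.0]
contact_force: [-1.1, 1.0, 2.0]
width: 0.003
grip_force: 1.3
```

>>> {"op": "send_rows", "data": {"targets": [[0,0,0.0004,0,0,0,0],[0,0,0,0,0,0,0]]}}

```text
clock: 38.75
tcp_pos: [588.6, -216.5, 73.8]
orientation: [0.79, 0.613, 0.0, 0.0]
contact_force: [-1.4, 0.7, 5.8]
width: -0.005
grip_force: 2.8
```

>>> {"op": "send_rows", "data": {"targets": [[0,0,-0.02,0,0,0,0],[0,0,-0.04,0,0,0,0],[0,0,-0.05,0,0,0,0],[0,0,-0.03,0,0,0,0],[0,0,0,0,0,0,0],[0,0,0,0,0,0,0]]}}

```text
clock: 39.35
tcp_pos: [588.9, -216.4, 214.6]
orientation: [0.79, 0.613, 0.001, 0.001]
contact_force: [-0.5, -0.0, -0.3]
width: -0.001
grip_force: 0.0
```

```bash
python3 - <<'E'
from h import *
print(bot.observe()["tcp_pos"]); print(bot.hand_in())
E
```

```text
[ 588.90957285 -216.41924168  214.55354353]
the job is handed in; nothing more can be done
None
```

I wound the left front knob about 109° and the right about 125° clockwise and handed the job in at about 39 s; no verdict came back. By touch, the right front foot carries about 4.7 N. I calculated the other foot loads and the final tilt and did not re-measure them.

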